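Draw a batch of dowels from the lever dispenser

ROBOT

A 6-joint arm with a two-finger parallel gripper is mounted at the origin on a cart in front of the work surface, level with it; the furniture and walls round the work are solid. World frame = base frame: x ahead of the robot, y to its left, z up, the work surface at z = 0. Lengths are in m, angles in rad, forces in N, time in s.
With the tool pointing down it reaches from about 0.25 to 0.725 m from the base axis. Payload 4 kg.
Tool frame: the origin (TCP) lies midway between the tips of the shut fingers; the grasp point (between the pads) lies r.grip_depth behind it (r.grip_depth is the distance from the TCP to the grasp point, in m); z points along the fingers, y is the line along which they close (so a half turn about z gives the same grasp; the last joint's range is limited). The gripper opens to 85 mm and grips with 20 to 120 N. Pads are 22 mm wide; open, the fingers measure 114 mm over their backs; the gripper's body (76 mm by 85 mm) begins 54 mm behind the grasp point. The pads swing forward as they close: fully open they stand 13 mm farther back than shut.
Start: joints at [1.191, 0.241, 0.005, 1.335, 0, 1.571], TCP at [0.185, 0.464, 0.231] pointing down, gripper open.
Joint ranges: [-2.72, 2.72], [-1.05, 1.87], [-1.09, 1.28], [-1.99, 2.15], [-1.42, 1.44], [-3.14, 3.14]. Speed limits (rad/s): [2.79, 2.79, 3.14, 3.14, 3.14, 3.14].

INTERFACE

Orientations are given as [roll, pitch, yaw] about the fixed x, y, z axes, in that order (R = Rz(yaw) Ry(pitch) Rx(roll)).
In Python, from station import telemetry, viewer, job, r gives the robot as it stands. The module is installed in compiled form; this text tells all that it offers.
- The arm moves only by the tool carry_out, never from a script. Its argument "series" is one flat list of numbers, 6 for each row, row after row: the shift along the world's x, y, z in units of 10 cm (1.0 is 10 cm), then the turn, a rotation vector about the world's x, y, z in units of 45 degrees (1.0 is 45 degrees). In form: [tx, ty, tz, rx, ry, rz, tx, ty, tz, rx, ry, rz, ...]. A call has 1 to 20 rows; each row shifts and turns the commanded pose from where the row before left it; what a row does not reach is not made up. A row lasts 1/8 s, in which the tool goes at most 62.5 mm and 10.7 degrees, less where a joint would pass 70% of its speed; a pose out of reach is approached as far as the arm can. A call with a number of a shift or a turn outside -1 to 1 is refused whole. A call with a gripper value outside its range is refused whole. "jaw" is the gripper's target within -1 to 1 (fully open at 1, half-way at 0, shut at -1), set as the call begins (left out, the last holds). The fingers move at their own pace and stop on an object; the grip force is fixed at half the most. Time passes only in rows, so rows that do not move let the fingers close. It gives the time, the measured TCP pose, the force, the opening and the grip force at its end, in the units of the state.
- telemetry.get_state(): the state, without advancing time (a new reading comes with each control period).
- viewer.camera(name): name is "side" or "top"; returns (picture, depth): 400x640x3 uint8, blue, green, red; 400x640 float32, m along the optical axis (not along the pixel's ray), 0 where there is no reading.
- viewer.get_calibration(name): a dict with "fx", "fy", "cx", "cy" (pixels), "k1" (the pictures are not rectified: a ray, as slopes to the right and down, at radius r is drawn at 1 + k1 r^2 times it, then the intrinsics apply), "xyz" and "attitude" of the camera in the world. Camera axes: x right, y up, looking along -z (the intrinsics and any distortion apply to the point x, -y, -z); pixel columns grow to the right and rows downward; lengths in m; the calibration is good to about 2 mm. A picture is of the moment at which its call begins. get_calibration takes no time and is no camera call.
- job.close_job(): hands the job in; it is judged then, once.
The state is a dict: "time": time; "joint_positions": joint angles; "qvel": joint speeds; "effort": joint torques, N m; "ee_pos": TCP position; "eef_rot": TCP orientation; "wrist_force": force on the tool from outside, world axes, zero at the start; "moment": the same for the moment, N m; "gripper_width": finger opening in m; "gripper_force": force on a finger pad.
Only numpy, scipy, OpenCV 4.12 (cv2) and the standard library are available. Lean on these libraries where they do the work, as an engineer would, in place of code of your own. Each camera call takes 0.05 s, during which the arm holds its last target. There are 200 camera calls.

TASK

Draw the four dowels from the grey dispenser: with the fingertips push the blue tray straight back along the bench, squarely under the mouth, until it sits flush against the dispenser's front flange, then press the red lever pad all the way down and keep it down until all four dowels have rolled into the tray, and then let the lever up slowly, so that the yellow lid eases shut and does not slam. Touch and push only: pick nothing up, do not handle the dowels, and leave everything else on the bench alone.

Things in the scene. Friction and masses are not known exactly. Their poses are not given: they have to be found in the camera images.
- dispenser: Fixed light-grey sheet-steel dowel dispenser, 210 mm long, 110 wide, 190 high without its lever, at the right of the bench. Origin: on the bench under it; its -x axis is its front (roughly towards the robot), +y its left, +z up. An open-topped chute 62 mm wide slopes down to the lid-closed mouth in front; the lever runs along the left (+y) side, pivoted 50 mm behind the origin, 175 mm up.
- mouth (a point): Middle of the chute floor's front edge, at x = -98 mm in the dispenser's frame and 66 mm above the bench. The tray passes below it.
- flange (a point): The tray's stop: middle of the front face of the dispenser's upturned base plate, at x = -40 mm in the dispenser's frame, 13 mm above the bench; the flange is 110 mm wide (y) and 26 high.
- tray: Loose open blue tray, 130 (x) x 120 (y) x 36 mm high (rim bead to 38), walls 4, 0.14 to 0.28 kg. Origin: centre of its underside; its +x side faces the dispenser. Starts 55 to 95 mm short of home, up to 15 mm to one side, turned up to 0.13 rad. Home: origin at x = -105 mm in the dispenser's frame; up to 20 mm sideways does no harm. Slides with 1 to 4 N.
- mouth_lid (a joint): Yellow lid over the mouth, a flap 64 mm wide, 52 high, hung on a shaft at its top edge 114 mm above the bench: rad, 0 = shut, 1.0 = open (swung out and up to the front). A spring shuts it; a push rod links it to the lever and it follows that both ways, nearly in proportion. Let go it slams at 15 rad/s or more; closing over 2.5 rad/s is a slam (a finger rising at 50 mm/s gives 0.9).
- press_lever: The steel lever along the dispenser's left side, with a ribbed red pad 32 x 27 x 9 mm at its front end. Origin: in the pad, 9 mm below its top; the pivot is at x = +50, y = +49, z = 175 mm in the dispenser's frame. It turns 0.29 rad from up (lid shut) to its lower stop (lid open); the pad then moves 57 mm, straight down within 3 mm. Takes 2 to 5 N; springs up when released.
- pad_top (a point): Centre of the red pad's upper face, where to press; in the dispenser's frame at x = -147, y = +96 mm, 212 mm above the bench when up, 155 mm when right down.
- dowel_0: Plain wooden dowel, 15 mm diameter, 50 long, along its y axis, 12 g; no. 1 of four lying across the chute behind the lid, the first against it. Origin: its centre. Rolls out by itself in under 1 s once the lid is open.
- dowel_1: Plain wooden dowel, 15 mm diameter, 50 long, along its y axis, 12 g; no. 2 of four lying across the chute behind the lid, the first against it. Origin: its centre. Rolls out by itself in under 1 s once the lid is open.
- dowel_2: Plain wooden dowel, 15 mm diameter, 50 long, along its y axis, 12 g; no. 3 of four lying across the chute behind the lid, the first against it. Origin: its centre. Rolls out by itself in under 1 s once the lid is open.
- dowel_3: Plain wooden dowel, 15 mm diameter, 50 long, along its y axis, 12 g; no. 4 of four lying across the chute behind the lid, the first against it. Origin: its centre. Rolls out by itself in under 1 s once the lid is open.
- oil_dropper: Bystander, loose: small brown dropper bottle with black top, 33 mm across, 102 tall, standing left of the lever, in front of the drawer cabinet (sizes in mm). Origin: centre of its underside.
- bolt_0: Bystander, loose: steel hex bolt, 66 long, 22 across the head, lying to the right of the dispenser (sizes in mm). Origin: centre of its underside.
- sanding_block: Bystander, loose: wooden sanding block 61x100x32, lying to the right of the tray (sizes in mm). Origin: centre of its underside.
- wood_block: Bystander, loose: hardwood packing block 45x70x40, left of the work, in front of the drawer cabinet (sizes in mm). Origin: centre of its underside.
- tape_measure: Bystander, loose: yellow tape measure 36x87x62, standing left of the work near the vice (sizes in mm). Origin: centre of its underside.

How it is judged:
On the way, in this order (a step that is already met when the one before it is completed fails the run):
1. the tray is home against the flange, the lid still shut (x of tray in the frame of dispenser above -0.113 m and y of tray in the frame of dispenser between -0.024 and 0.024 m and angle between the x axis of tray and the x axis of dispenser, either way round below 0.1 rad and value of joint mouth_lid below 0.06 rad), for 0.2 s.
2. a finger holds the lever right down, the lid is open and the four dowels lie in the tray (x of tray in the frame of dispenser above -0.113 m and y of tray in the frame of dispenser between -0.024 and 0.024 m and angle between the x axis of tray and the x axis of dispenser, either way round below 0.1 rad and x of dowel_0 in the frame of tray between -0.06 and 0.06 m and y of dowel_0 in the frame of tray between -0.056 and 0.056 m and z of each of dowel_0, dowel_1, dowel_2, dowel_3 in the frame of tray below 0.034 m and x of dowel_1 in the frame of tray between -0.06 and 0.06 m and y of dowel_1 in the frame of tray between -0.056 and 0.056 m and x of dowel_2 in the frame of tray between -0.06 and 0.06 m and y of dowel_2 in the frame of tray between -0.056 and 0.056 m and x of dowel_3 in the frame of tray between -0.06 and 0.06 m and y of dowel_3 in the frame of tray between -0.056 and 0.056 m and value of joint mouth_lid above 0.85 rad and contact force between the fingers and press_lever above 0.5 N), for 0.2 s.
At the end, for the whole second after the job is handed in: The tray stands home (origin within 8 mm of touching the flange, within 24 mm sideways, square to it within 0.1 rad), all four dowels lie at rest in it, and the lid is shut (under 0.06 rad) (all of step 1 and x of dowel_0 in the frame of tray between -0.06 and 0.06 m and y of dowel_0 in the frame of tray between -0.056 and 0.056 m and z of each of dowel_0, dowel_1, dowel_2, dowel_3 in the frame of tray below 0.034 m and x of dowel_1 in the frame of tray between -0.06 and 0.06 m and y of dowel_1 in the frame of tray between -0.056 and 0.056 m and x of dowel_2 in the frame of tray between -0.06 and 0.06 m and y of dowel_2 in the frame of tray between -0.056 and 0.056 m and x of dowel_3 in the frame of tray between -0.06 and 0.06 m and y of dowel_3 in the frame of tray between -0.056 and 0.056 m and linear speed of each of dowel_0, dowel_1, dowel_2, dowel_3 below 0.03 m/s and linear speed of tray below 0.02 m/s).
It fails at once if the lid slammed (closed faster than 2.5 rad/s) (velocity of joint mouth_lid below -2.5 rad/s).
It fails at once if the lid was opened while the tray was not under the mouth (value of joint mouth_lid above 0.3 rad and not (x of tray in the frame of dispenser above -0.113 m and y of tray in the frame of dispenser between -0.024 and 0.024 m and angle between the x axis of tray and the x axis of dispenser, either way round below 0.1 rad)).
It fails at once if the tray was lifted or tipped (height (world z) of tray above 0.012 m or angle between tray's own z axis and vertical above 0.2 rad).
It fails at once if a dowel was handled (contact force between the fingers and dowel_0 above 0.5 N or contact force between the fingers and dowel_1 above 0.5 N or contact force between the fingers and dowel_2 above 0.5 N or contact force between the fingers and dowel_3 above 0.5 N).
It fails at once if a bystander was moved more than 20 mm (distance of any of oil_dropper, bolt_0, sanding_block, wood_block, tape_measure from where it was at the start of the episode above 0.02 m).
It also fails if it takes over 48 s, if anything falls off the work surface, if the arm or the gripper's body presses on something with over 40 N, if the wrist force passes 120 N, or if a joint passes its speed limit or range.

## Working session

There is one attempt and no reset: what is moved stays moved. The work goes in short steps, Python scripts to look and compute and a tool call to move; the robot and the scene stay as the last step left them, time stands still between calls to the robot, and variables do not carry over. Pictures are saved under pics/ and viewed, at most 10 in all, crops included, and the job is handed in when it is done.

Besides the shell and the picture viewer there is one more tool, called after "Call:" by a JSON object that holds its "op" and its "data", one argument or row to a line. carry_out: Moves the arm, as the interface text tells. Shifts and turns lie within -1 to 1; 1 stands for 10 cm of shift or 45 degrees of turn. Its arguments: {"type":"object","properties":{"series":{"type":"array","items":{"type":"number"}},"jaw":{"type":"number"}},"required":["series"]}

```bash
mkdir -p pics; cat > h.py <<'E'
import numpy as np, cv2
from scipy.spatial.transform import Rotation as R
from station import telemetry, viewer, job, r
def cloud(n):
    im,d=viewer.camera(n); c=viewer.get_calibration(n)
    K=np.array([[c['fx'],0,c['cx']],[0,c['fy'],c['cy']],[0,0,1.]])
    v,u=np.mgrid[:400,:640]
    p=cv2.undistortPoints(np.stack([u,v],-1).reshape(-1,1,2).astype(float),K,np.array([c['k1'],0,0,0.])).reshape(400,640,2)
    P=np.stack([p[...,0]*d,-p[...,1]*d,-d],-1)
    A=c['attitude']
    W=P@R.from_euler('xyz',A).as_matrix().T+np.array(c['xyz'])
    W[d==0]=np.nan
    return im,W
E
python3 - <<'E'
from h import *
print(telemetry.get_state()); print(r.grip_depth)
for n in('side','top'):
    print(viewer.get_calibration(n))
    im,W=cloud(n); cv2.imwrite(f'pics/{n}0.png',im); np.save(n+'0.npy',W)
    h=cv2.cvtColor(im,cv2.COLOR_BGR2HSV)
    for k,lo,hi in(('blue',(95,120,40),(130,255,255)),('red',(0,150,60),(8,255,255)),('yel',(20,120,80),(35,255,255))):
        m=cv2.inRange(h,lo,hi); N,l,s,c=cv2.connectedComponentsWithStats(m)
        for i in range(1,N):
            if s[i,4]>60: q=W[l==i]; print(n,k,s[i],np.nanmedian(q,0).round(3),np.nanpercentile(q,2,0).round(3),np.nanpercentile(q,98,0).round(3))
E
```

```text
{'time': 0.0, 'joint_positions': array([ 1.19098260e+00,  2.41438544e-01,  3.72839077e-03,  1.33519661e+00,
       -4.16876786e-05,  1.57078894e+00]), 'qvel': array([-1.96812493e-05,  1.09513599e-03, -1.90903247e-04,  1.14420728e-03,
        6.63616090e-04, -1.00158831e-03]), 'effort': array([ 1.71222473e-04, -3.72319579e+01,  2.52407384e+01,  1.71265035e-02,
       -1.44426494e-04, -6.43078039e-06]), 'ee_pos': array([0.18515218, 0.46377771, 0.23040178]), 'eef_rot': array([-3.13948222e+00,  4.16719947e-05,  2.76178640e+00]), 'wrist_force': array([-0.05952695,  0.11488066,  0.15983285]), 'moment': array([ 0.01124911, -0.04045942,  0.01886944]), 'gripper_force': 0.0, 'gripper_width': 0.08541639081784692}
0.0187
{'fx': 405.0562930126476, 'fy': 405.0562930126476, 'cx': 320.56025052538024, 'cy': 194.2558629158556, 'k1': -0.09309962866345642, 'xyz': array([ 0.05412372, -0.88214504,  0.61470565]), 'attitude': array([ 1.02423647, -0.01900614, -0.61663945])}
side blue [ 394    0   68  194 8088] [ 0.753 -0.31   0.355] [ 0.686 -0.312  0.108] [ 0.828 -0.308  0.537]
side blue [304  91   9  10  70
[... 2455 characters left out ...]
07] [ 0.596 -0.969  0.036]
top red [325 183  17  17 180] [ 0.516 -0.277  0.213] [ 0.5   -0.292  0.208] [ 0.534 -0.262  0.217]
top red [ 175  241   61   52 1231] [ 0.363 -0.001  0.112] [ 0.319 -0.035  0.013] [0.424 0.056 0.156]
top red [172 314  43  23 617] [0.249 0.02  0.15 ] [ 0.215 -0.022  0.093] [0.265 0.06  0.157]
top yel [493 102  13  35 299] [ 0.75  -0.718  0.025] [ 0.708 -0.735  0.014] [ 0.792 -0.708  0.032]
top yel [151 126  28  32 182] [0.639 0.092 0.2  ] [0.627 0.087 0.103] [0.652 0.103 0.233]
top yel [367 203  19  15  76] [ 0.503 -0.383  0.066] [ 0.487 -0.405 -0.002] [ 0.518 -0.363  0.088]
top yel [192 207  33  33 547] [0.477 0.026 0.058] [ 0.443 -0.002  0.002] [0.514 0.056 0.065]
```

```bash
python3 - <<'E'
import cv2
a=cv2.imread('pics/top0.png')[60:340,150:550];b=cv2.imread('pics/side0.png')[100:380,170:570]
cv2.imwrite('pics/c0.png',cv2.resize(a,(800,560)));cv2.imwrite('pics/c1.png',cv2.resize(b,(800,560)))
E
```

```text
(no output)
```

View pics/c0.png

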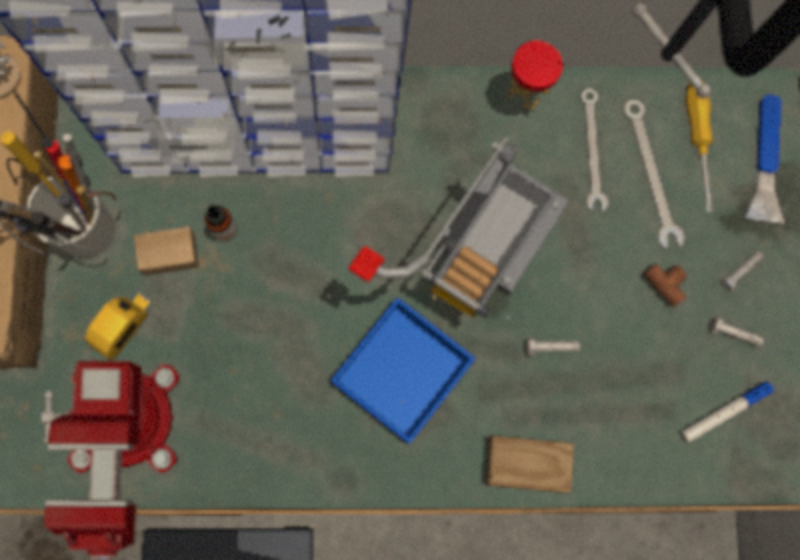

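View pics/c1.png

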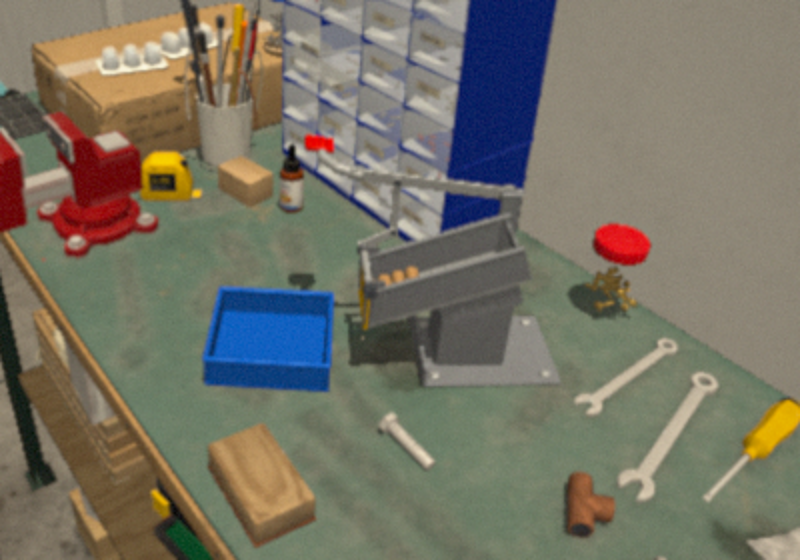

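Top view: the tray is centred near crop (402,370) and the pad is at (366,263). The chute runs from the mouth (460,295) up and right to (530,170), yawed about -35°. The sanding block is at (530,463) and a bolt at (552,347). Next I'll measure the yaws.

```bash
cat >> h.py <<'E'
def tray(im,W):
    h=cv2.cvtColor(im,cv2.COLOR_BGR2HSV); m=cv2.inRange(h,(95,120,40),(130,255,255))>0
    m&=(W[...,2]>.027)&(W[...,2]<.05)&(W[...,0]>.3)&(W[...,0]<.65)&(W[...,1]<-.15)&(W[...,1]>-.5)
    return cv2.minAreaRect(W[m][:,:2].astype(np.float32)*1000), m.sum()
E
python3 - <<'E'
from h import *
for n in('top','side'):
    im=cv2.imread(f'pics/{n}0.png');W=np.load(n+'0.npy')
    t,k=tray(im,W);print(n,'tray',t,k,cv2.boxPoints(t).round(0).tolist())
    x,y,z=W[...,0],W[...,1],W[...,2]
    roi=(x>.45)&(x<.8)&(y<-.25)&(y>-.52)
    h=cv2.cvtColor(im,cv2.COLOR_BGR2HSV); g=roi&(h[...,1]<60)
    # side wall normals
    dx=np.gradient(W,axis=1);dy=np.gradient(W,axis=0);N=np.cross(cv2.blur(dx,(5,5)),cv2.blur(dy,(5,5)));N/=np.linalg.norm(N,axis=2,keepdims=True)+1e-12
    w=g&(z>.09)&(z<.185)&(abs(N[...,2])<.25)
    a=np.degrees(np.arctan2(N[...,1],N[...,0]))[w]%180
    print('walls',w.sum(),np.histogram(a,18,(0,180))[0],)
    c=g&(z>.06)&(z<.195)
    r_=cv2.minAreaRect(W[c][:,:2].astype(np.float32)*1000);print('chute rect',r_)
    b=g&(z>-.002)&(z<.012); print('base',b.sum(),np.nanpercentile(W[b],[2,50,98],axis=0).round(3).tolist())
    for th in range(-50,-20,2):
        t_=np.radians(th);u=-np.sin(t_)*x+np.cos(t_)*y
        if n=='side': 
            q=u[w]; print(th,(np.percentile(q,75)-np.percentile(q,25)).round(4),end=' ')
E
```

```text
top tray ((423.804443359375, -324.2994384765625), (122.14247131347656, 130.76284790039062), 51.22686004638672) 462 [[335.0, -331.0], [437.0, -413.0], [513.0, -318.0], [411.0, -236.0]]
walls 49 [27  4  0  0  0  0  0  0  0  0  0  0  0  0  0  0  0 18]
chute rect ((613.9852294921875, -356.292236328125), (250.63134765625, 168.8681182861328), 56.43344497680664)
base 7653 [[0.46, -0.516, -0.002], [0.629, -0.387, 0.001], [0.792, -0.253, 0.006]]
side tray ((422.1485595703125, -325.03057861328125), (122.8880386352539, 131.66346740722656), 51.150203704833984) 789 [[332.0, -332.0], [435.0, -414.0], [512.0, -318.0], [409.0, -236.0]]
walls 0 [0 0 0 0 0 0 0 0 0 0 0 0 0 0 0 0 0 0]
chute rect ((654.7462768554688, -376.4027404785156), (252.60609436035156, 289.50958251953125), 62.47690200805664)
base 5608 [[0.456, -0.518, -0.001], [0.557, -0.459, 0.001], [0.791, -0.263, 0.008]]Traceback (most recent call last):
  File "<stdin>", line 19, in <module>
    return _quantile_unchecked(
        a, q, axis, out, overwrite_input, method, keepdims, weights)
    return _ureduce(a,
                    func=_quantile_ureduce_func,
    ...<5 lines>...
                    overwrite_input=overwrite_input,
                    method=method)
    r = func(a, **kwargs)
    result = _quantile(arr,
                       quantiles=q,
    ...<2 lines>...
                       out=out,
                       weights=wgt)
    slices_having_nans = np.isnan(arr[-1, ...])
                                  ~~~^^^^^^^^^
IndexError: index -1 is out of bounds for axis 0 with size 0
```

```bash
python3 - <<'E'
from h import *
for n in('top','side'):
    im=cv2.imread(f'pics/{n}0.png');W=np.load(n+'0.npy')
    x,y,z=W[...,0],W[...,1],W[...,2]
    pad=np.array([.514,-.278]);th=np.radians(-34)
    for it in range(4):
        c,s=np.cos(th),np.sin(th);Rm=np.array([[c,-s],[s,c]]);O=pad-Rm@[-.147,.096]
        L=(W[...,:2]-O)@Rm
        m=(z>.075)&(z<.21)&(abs(L[...,0])<.14)&(L[...,1]>-.08)&(L[...,1]<.03)
        P=L[m];b=[]
        for a in np.arange(-.08,.09,.01):
            k=(P[:,0]>a)&(P[:,0]<a+.01)
            if k.sum()>3:b.append((a+.005,np.percentile(P[k,1],4)))
        b=np.array(b);f=np.polyfit(b[:,0],b[:,1],1);th+=np.arctan(f[0])
        print(n,np.degrees(th).round(2),O.round(4),'right wall y',f[1].round(4),'x range',np.percentile(P[:,0],[1,99]).round(4))
    print(b.round(4).tolist())
E
```

```text
top -32.52 [ 0.5822 -0.4398] right wall y -0.027 x range [-0.1012  0.0544]
top -31.93 [ 0.5863 -0.438 ] right wall y -0.0304 x range [-0.1037  0.0519]
top -31.97 [ 0.588  -0.4372] right wall y -0.0319 x range [-0.1048  0.051 ]
top -31.92 [ 0.5879 -0.4373] right wall y -0.0318 x range [-0.1048  0.051 ]
[[-0.075, -0.0297], [-0.065, -0.0311], [-0.055, -0.0312], [-0.045, -0.033], [-0.035, -0.0323], [-0.025, -0.0327], [-0.015, -0.0328], [-0.005, -0.0328], [0.005, -0.0324], [0.015, -0.0322], [0.025, -0.0329], [0.035, -0.0328], [0.045, -0.0307], [0.055, -0.0288]]
side -33.35 [ 0.5822 -0.4398] right wall y -0.0301 x range [-0.1026  0.0562]
side -33.3 [ 0.584 -0.439] right wall y -0.0317 x range [-0.1038  0.0547]
side -33.32 [ 0.5842 -0.4389] right wall y -0.0319 x range [-0.1039  0.0547]
side -33.32 [ 0.5841 -0.439 ] right wall y -0.0318 x range [-0.1038  0.0546]
[[-0.075, -0.0317], [-0.065, -0.0314], [-0.055, -0.0315], [-0.045, -0.032], [-0.035, -0.0318], [-0.025, -0.0319], [-0.015, -0.0323], [-0.005, -0.032], [0.005, -0.0319], [0.015, -0.0319], [0.025, -0.0321], [0.035, -0.0317], [0.045, -0.0316], [0.055, -0.0313]]
```

Dispenser: origin about (0.586,-0.438), yaw about -32.9°. The tray is about 93 mm short of home, 7 mm to the left, and turned -0.10 rad. I'll push with both open fingers, tool y parallel to the dispenser's y. First I swing over to behind the tray.

Call:
{"op": "carry_out", "data": {
  "series": [0.29,-0.44,0,0,0,-0.0155,0.29,-0.44,0,0,0,-0.0155,0.29,-0.44,0,0,0,-0.0155,0.29,-0.44,0,0,0,-0.0155,0.29,-0.44,0,0,0,-0.0155,0.29,-0.44,0,0,0,-0.0155,0.1,-0.5,0,0,0,-0.0155,0.1,-0.5,0,0,0,-0.0155,0.1,-0.5,0,0,0,-0.0155,0.1,-0.5,0,0,0,-0.0155,-0.11,-0.45,0,0,0,-0.0155,-0.11,-0.45,0,0,0,-0.0155,-0.11,-0.45,0,0,0,-0.0155,-0.11,-0.45,0,0,0,-0.0155,-0.11,-0.45,0,0,0,-0.0155,-0.11,-0.45,0,0,0,-0.0155,0,0,0,0,0,0],
  "jaw": 1
}}

```text
time: 2.22
ee_pos: [0.3324, -0.2719, 0.2308]
eef_rot: [-3.141, -0.001, 2.562]
wrist_force: [-0.1, 0.3, -0.2]
gripper_width: 0.0855
gripper_force: 0.0
```

Call:
{"op": "carry_out", "data": {
  "series": [0,0,-0.5,0,0,0.005,0,0,-0.5,0,0,0,0,0,-0.5,0,0,0,0,0,-0.4,0,0,0,0,0,-0.2,0,0,0,0,0,-0.12,0,0,0,0,0,0,0,0,0]
}}

```text
time: 3.1
ee_pos: [0.3331, -0.2688, 0.0089]
eef_rot: [3.141, -0.002, 2.572]
wrist_force: [0.4, -1.1, -0.7]
gripper_width: 0.0857
gripper_force: 0.0
```

```bash
python3 - <<'E'
from h import *
im,W=cloud('side'); cv2.imwrite('pics/c2.png',cv2.resize(im[100:380,170:570],(800,560)))
s=telemetry.get_state();print(s['ee_pos'],s['wrist_force'],s['joint_positions'].round(2))
t,k=tray(im,W);print(t,k)
E
```

```text
[ 0.33367959 -0.26936625  0.00956193] [0.89073638 0.65428185 0.25741716] [-0.68  0.34 -0.51  0.71  0.   -0.11]
((422.3672790527344, -324.88555908203125), (124.17464447021484, 131.48776245117188), 51.153785705566406) 787
```

View pics/c2.png

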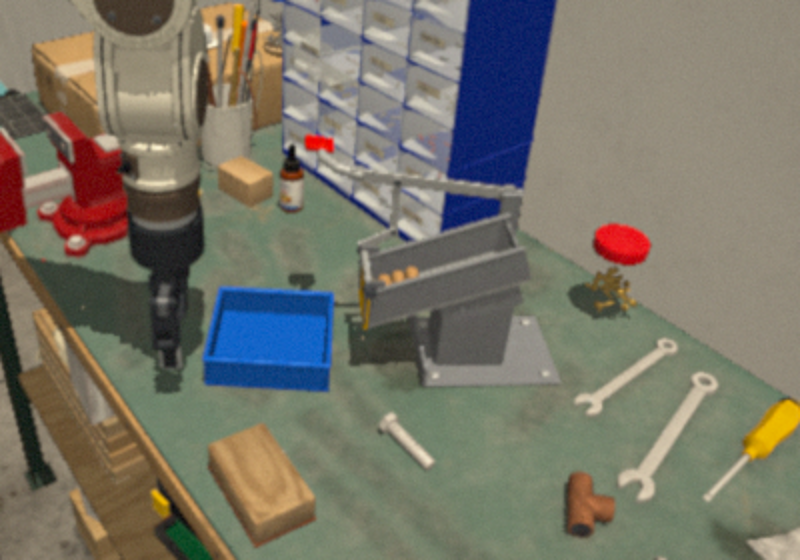

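The fingers stand low behind the tray at crop (170,340), with clear space to its rear wall at about x=208. Now I push 100 mm along the dispenser axis.

Call:
{"op": "carry_out", "data": {
  "series": [0.084,-0.054,0,0,0,0,0.084,-0.054,0,0,0,0,0.084,-0.054,0,0,0,0,0.084,-0.054,0,0,0,0,0.084,-0.054,0,0,0,0,0.084,-0.054,0,0,0,0,0.084,-0.054,0,0,0,0,0.084,-0.054,0,0,0,0,0.084,-0.054,0,0,0,0,0.084,-0.054,0,0,0,0,0,0,0,0,0,0]
}}

```text
time: 4.53
ee_pos: [0.4187, -0.3245, 0.0095]
eef_rot: [-3.141, 0.002, 2.571]
wrist_force: [0.3, 0.6, -0.9]
gripper_width: 0.0852
gripper_force: 0.0
```

```bash
cat >> h.py <<'E'
def rel(t):
    th=np.radians(-32.9);c,s=np.cos(th),np.sin(th);d=np.array(t)/1000-[.586,-.438]
    return (np.array([c*d[0]+s*d[1],-s*d[0]+c*d[1]])*1000).round(1)
E
python3 - <<'E'
from h import *
for n in('side','top'):
    im,W=cloud(n); cv2.imwrite(f'pics/p3{n}.png',im[100:380,170:570])
    t,k=tray(im,W);print(t,k,rel(t[0]))
s=telemetry.get_state();print(s['ee_pos'],s['wrist_force'],rel(s['ee_pos'][:2]*1000))
E
```

```text
((489.21270751953125, -361.4964294433594), (123.31571197509766, 131.6142578125), 55.888057708740234) 596 [-122.8   11.7]
((542.1939086914062, -394.4291687011719), (119.89395141601562, 8.282973289489746), 54.82411193847656) 17 [-60.4  12.8]
[ 0.41764795 -0.32384248  0.00937582] [0.29935231 0.03281559 0.06847137] [-203.4    4.4]
```

Call:
{"op": "carry_out", "data": {
  "series": [0.05,-0.033,0,0,0,0,0.05,-0.033,0,0,0,0,0.04,-0.026,0,0,0,0,0.025,-0.016,0,0,0,0,0,0,0,0,0,0]
}}

```text
time: 5.25
ee_pos: [0.4339, -0.3344, 0.0092]
eef_rot: [3.142, -0.0, 2.571]
wrist_force: [-1.6, 0.9, -1.4]
gripper_width: 0.0851
gripper_force: 0.5
```

```bash
python3 - <<'E'
from h import *
im,W=cloud('side'); cv2.imwrite('pics/p4.png',cv2.resize(im[150:340,200:480],(800,543)))
t,k=tray(im,W);print(t,k,rel(t[0]))
s=telemetry.get_state();print(s['ee_pos'],s['wrist_force'],rel(s['ee_pos'][:2]*1000))
E
```

```text
((505.32568359375, -372.3672790527344), (123.72830963134766, 133.67945861816406), 55.89968490600586) 530 [-103.4   11.3]
[ 0.43393382 -0.3344011   0.00925249] [-0.72734997  0.11331555 -1.0338351 ] [-184.     4.4]
```

View pics/p4.png

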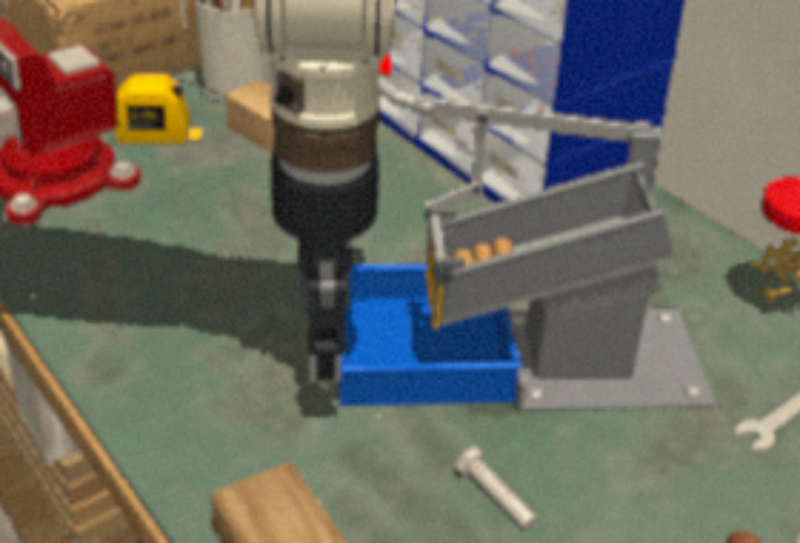

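The tray is nearly at the flange (its front edge at crop (519,370), the flange at 520). I'll press gently until the force confirms contact.

Call:
{"op": "carry_out", "data": {
  "series": [0.025,-0.016,0,0,0,0,0.025,-0.016,0,0,0,0,0,0,0,0,0,0]
}}

```text
time: 5.68
ee_pos: [0.4339, -0.3344, 0.0088]
eef_rot: [-3.141, -0.011, 2.57]
wrist_force: [-11.2, 7.7, 10.7]
gripper_width: 0.0853
gripper_force: 6.9
```

Contact is firm at 13.6 N with the TCP unmoved, so the tray is flush. Now back off, rise, shut the fingers, and go above the pad.

Call:
{"op": "carry_out", "data": {
  "series": [-0.05,0.033,0,0,0,0,-0.15,0.1,0,0,0,0,-0.19,0.14,0,0,0,0,0,0,0.4,0,0,0,0,0,0.5,0,0,0,0,0,0.5,0,0,0,0,0,0.5,0,0,0,0,0,0.5,0,0,0,0,0,0.3,0,0,0,0,0,0,0,0,0]
}}

```text
time: 6.92
ee_pos: [0.4017, -0.3118, 0.2827]
eef_rot: [-3.141, 0.009, 2.571]
wrist_force: [0.4, 0.2, -0.6]
gripper_width: 0.0855
gripper_force: 0.0
```

```bash
python3 - <<'E'
from h import *
for n in('side','top'):
    im,W=cloud(n); cv2.imwrite(f'pics/p5{n}.png',cv2.resize(im[150:340,200:480],(800,543)))
    t,k=tray(im,W);print(t,k,rel(t[0]))
    h=cv2.cvtColor(im,cv2.COLOR_BGR2HSV); m=(cv2.inRange(h,(0,150,60),(8,255,255))>0)&(abs(W[...,0]-.515)<.05)&(abs(W[...,1]+.278)<.05)
    q=W[m]; print(m.sum(),np.median(q,0),np.percentile(q,3,0),np.percentile(q,97,0))
s=telemetry.get_state();print(s['ee_pos'],s['wrist_force'],s['eef_rot'],s['time'])
E
```

```text
((502.1197814941406, -370.14105224609375), (122.29818725585938, 131.9437255859375), 57.624794006347656) 633 [-107.3   11.4]
90 [ 0.51188892 -0.28049302  0.21207681] [ 0.49797122 -0.29333535  0.208079  ] [ 0.52815932 -0.26681932  0.21464818]
((0.0, 0.0), (0.0, 0.0), 0.0) 0 [-729.9   49.5]
  return _methods._mean(a, axis=axis, dtype=dtype,
  ret = um.true_divide(
Traceback (most recent call last):
IndexError: index -1 is out of bounds for axis 0 with size 0
```

The tray is home: x ≈ -107 mm, y ≈ +11 mm, square. Now to above the pad with the fingers shut.

Call:
{"op": "carry_out", "data": {
  "series": [0.37,0.11,0,0,0,0,0.37,0.11,0,0,0,0,0.38,0.12,0,0,0,0,0,0,-0.3,0,0,0,0,0,-0.22,0,0,0,0,0,0,0,0,0,0,0,0,0,0,0],
  "jaw": -1
}}

```text
time: 7.9
ee_pos: [0.5118, -0.2764, 0.2272]
eef_rot: [-3.142, -0.0, 2.571]
wrist_force: [-0.1, -1.3, 0.2]
gripper_width: 0.0001
gripper_force: 0.0
```

```bash
python3 - <<'E'
from h import *
im,W=cloud('side'); cv2.imwrite('pics/p6.png',cv2.resize(im[90:290,220:480],(780,600)))
s=telemetry.get_state();print(s['ee_pos'],s['wrist_force'],s['gripper_width'])
E
```

```text
[ 0.51212996 -0.27660718  0.2279131 ] [ 0.49448107 -0.25763005  0.78278346] 0.00013328804051126488
```

View pics/p6.png

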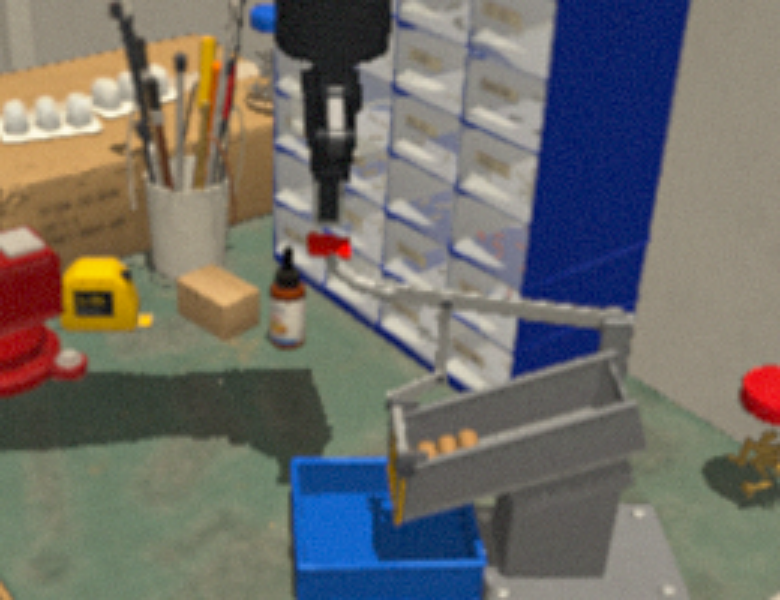

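The shut fingertips sit at crop (327,220), right over the red pad at (328,245). Now I press down.

Call:
{"op": "carry_out", "data": {
  "series": [0,0,-0.12,0,0,0,0,0,-0.08,0,0,0,0,0,-0.08,0,0,0,0,0,-0.08,0,0,0,0,0,-0.08,0,0,0,0,0,-0.08,0,0,0,0,0,-0.08,0,0,0,0,0,-0.08,0,0,0,0,0,-0.06,0,0,0,0,0,-0.03,0,0,0,0,0,0,0,0,0,0,0,0,0,0,0]
}}

```text
time: 9.45
ee_pos: [0.5126, -0.2768, 0.155]
eef_rot: [3.141, 0.005, 2.571]
wrist_force: [-8.4, 4.6, 23.4]
gripper_width: 0.0001
gripper_force: 12.3
```

Call:
{"op": "carry_out", "data": {
  "series": [0,0,0,0,0,0,0,0,0,0,0,0,0,0,0,0,0,0,0,0,0,0,0,0,0,0,0,0,0,0,0,0,0,0,0,0,0,0,0,0,0,0,0,0,0,0,0,0,0,0,0,0,0,0,0,0,0,0,0,0,0,0,0,0,0,0,0,0,0,0,0,0]
}}

```text
time: 10.95
ee_pos: [0.5125, -0.2768, 0.1551]
eef_rot: [3.141, 0.005, 2.571]
wrist_force: [-8.1, 3.8, 23.4]
gripper_width: 0.0002
gripper_force: 12.2
```

```bash
python3 - <<'E'
from h import *
a,_=cloud('side');b,_=cloud('top')
p=cv2.resize(a[150:320,250:450],(400,340));q=cv2.resize(b[140:310,280:480],(400,340))
cv2.imwrite('pics/p7.png',np.hstack([p,q]))
E
```

```text
(no output)
```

View pics/p7.png

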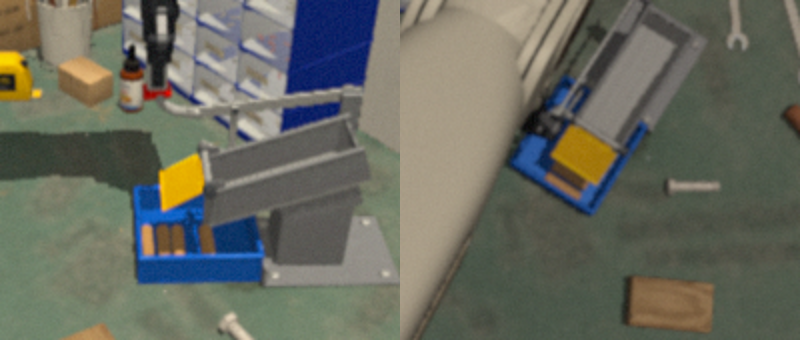

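The lid is open, the chute is empty, and all four dowels lie in the tray (left view x ≈ 147, 164, 178, 207 at y ≈ 240). Now I let the lever up slowly.

Call:
{"op": "carry_out", "data": {
  "series": [0,0,0.03,0,0,0,0,0,0.03,0,0,0,0,0,0.03,0,0,0,0,0,0.03,0,0,0,0,0,0.03,0,0,0,0,0,0.03,0,0,0,0,0,0.03,0,0,0,0,0,0.03,0,0,0,0,0,0.03,0,0,0,0,0,0.03,0,0,0,0,0,0.03,0,0,0,0,0,0.03,0,0,0,0,0,0.03,0,0,0,0,0,0.03,0,0,0,0,0,0.03,0,0,0,0,0,0.03,0,0,0,0,0,0.03,0,0,0,0,0,0.03,0,0,0,0,0,0.03,0,0,0,0,0,0.03,0,0,0]
}}

```text
time: 13.55
ee_pos: [0.5119, -0.2763, 0.2105]
eef_rot: [3.142, 0.0, 2.571]
wrist_force: [1.5, -1.3, 1.6]
gripper_width: -0.0
gripper_force: 0.8
```

Call:
{"op": "carry_out", "data": {
  "series": [0,0,0.03,0,0,0,0,0,0.03,0,0,0,0,0,0.03,0,0,0,0,0,0.03,0,0,0,0,0,0.03,0,0,0,0,0,0.03,0,0,0,0,0,0.03,0,0,0,0,0,0.1,0,0,0,0,0,0.2,0,0,0,0,0,0.2,0,0,0,0,0,0,0,0,0,0,0,0,0,0,0]
}}

```text
time: 15.05
ee_pos: [0.5117, -0.2762, 0.2808]
eef_rot: [-3.142, -0.001, 2.571]
wrist_force: [0.4, 0.6, 0.6]
gripper_width: 0.0003
gripper_force: 0.0
```

```bash
python3 - <<'E'
from h import *
a,W=cloud('side');b,_=cloud('top');print(tray(a,W),rel(tray(a,W)[0][0]))
p=cv2.resize(a[150:320,250:450],(400,340));q=cv2.resize(b[140:310,280:480],(400,340))
cv2.imwrite('pics/p8.png',np.hstack([p,q]))
E
```

```text
(((503.9045104980469, -370.3118896484375), (123.14617919921875, 135.64865112304688), 57.81386184692383), np.int64(608)) [-105.7   12.2]
```

View pics/p8.png

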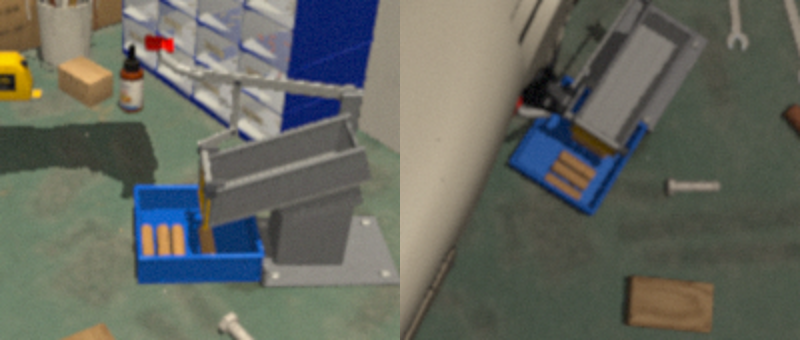

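The lid is shut (left view x ≈ 205, y ≈ 200), the lever is up, the four dowels lie in the tray, and the tray is home. I'm handing the job in.

```bash
python3 -c "
from station import job
print(job.close_job())"
```

```text
the job is handed in; nothing more can be done
None
```

I handed the job in: the camera shows the tray home against the flange with all four dowels in it, and the lid shut after I let the lever up at about 25 mm/s; the judge returned no verdict.

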